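Bring the checked bearing out from under the dial gauge

TASK

The bearing on the checking stand has been measured; bring it out to the front station. Press the red spring catch down through the front window of the sliding plate and, while it is down, push the plate over it with the same fingertip towards the front of the stand, until the plate is at its front stop and the catch has sprung up again in the rear window. Pick nothing up: let the bearing ride in its nest untouched, do not bump the gauge, and leave the things lying around where they are.

Things in the scene. Friction and masses are not known exactly. Their poses are not given: they have to be found in the camera images.
- stand: fixed blue checking stand, base 405 x 150 x 14 mm. Origin on the bench (z = 0) below the centre of the red catch; x runs level along the slide from the front stop bar (x -157 to -145 mm, top 38 mm up) to the gauge (x +170 mm), z up. Guide rails along x at y 46 to 67 mm on both sides, tops 39 mm up; between them the base top is 14 mm up
- slide (a joint): travel in m of the aluminium plate (250 x 100 x 10 mm, underside 24 mm and top 34 mm over the bench) along the stand's -x: 0 = gauge station (start, locked), 0.100 = against the front stop. Held in rails, cannot lift; friction 1 to 2 N, up to 3 N more over the catch. Two through windows, 44 mm along the slide by 70 mm across, 100 mm apart
- catch (a joint): how far in m the red spring catch is pressed down: 0 = up, top 36 mm over the bench, blocking the plate in a window (2 mm play each way); from 0.012 on it is below the plate's underside and the plate can slide over it; 0.018 = bottomed. Spring about 4 N at 0, 8 N at 0.012, 10 N at 0.018. The plate over it keeps it down; it springs up by itself in the next window
- catch_top (a point): centre of the top face of the red oblong catch pad (40 mm along the slide, 60 mm across, almost filling the window); moves straight down with the catch and never sideways
- front_window (a point): centre of the plate's front window (44 x 70 mm, open right through), at the level of the plate's top; moves with the plate. At the start it is over the catch; a closed pair of fingers fits in it and can push its front wall (22 mm from the centre towards the front stop)
- rear_window (a point): centre of the plate's rear window, 100 mm behind the front one, at the level of the plate's top; at the end it is over the catch
- nest (a point): centre of the bearing nest on the plate's top, 170 mm behind the front window; three 9 mm high dowels stand round it
- bearing_0: loose steel ball bearing, 52 mm across, 16 mm high, lying in the plate's nest with 1 mm play between the dowels and carried along by the plate; origin at the centre of its underside
- gauge: dial gauge with a white face on an arm and upright at the back of the stand, fixed; the dial is 57 mm across, 140 mm over the bench, 170 mm behind the catch; its spindle ends 8 mm above the bearing. Origin as that of the stand
- white_box: small white and blue carton, 71 x 100 x 45 mm, left of the stand; origin at the centre of its underside. Bystander
- ball_joint: grey ball joint standing on its flange, 48 x 84 mm, 64 mm high, right of the stand's front end; origin at the centre of its underside. Bystander
- caliper: digital caliper lying flat, 57 x 215 x 14 mm, to the left; origin at the centre of its underside. Bystander
- oil_filter: white spin-on oil filter, 67 mm across, 91 mm high, to the left; origin at the centre of its underside. Bystander
- tape_measure: yellow tape measure, 68 x 83 x 37 mm, to the right; origin at the centre of its underside. Bystander
- torch: black pocket torch lying flat, 127 mm long, 36 mm high, left of the stand; origin at the centre of its underside. Bystander
Things that resemble listed ones, but are neither listed nor needed, are in the scene too. What is shaped like the bearing_0 but orange is not meant.

How it is judged:
On the way, in this order (a step that is already met when the one before it is completed fails the run):
1. the catch is pressed down while the plate is still at the gauge station (value of joint catch above 0.01 m and value of joint slide below 0.006 m), for 0.02 s.
2. the plate is slid over the held-down catch (value of joint catch above 0.01 m and value of joint slide above 0.03 m), for 0.05 s.
At the end, for the whole second after the job is handed in: the plate stands at the front station (travel over 96 mm), the catch is up in the rear window (less than 3 mm down) and the bearing lies in its nest (within 5 mm) (value of joint slide above 0.096 m and value of joint catch below 0.003 m and distance between bearing_0 and nest below 0.005 m); the robot touches nothing.
It fails at once if the bearing leaves its nest (lifted or knocked out, more than 8 mm off) (distance between bearing_0 and nest above 0.008 m).
It fails at once if the hand touches the bearing (contact force between any of the fingers, the arm and bearing_0 above 0.5 N).
It fails at once if the dial gauge is knocked (over 3 N) (contact force between any of the fingers, the arm and gauge above 3 N).
It fails at once if something lying around is moved by more than 20 mm or lifted (distance of any of white_box, ball_joint, caliper, oil_filter, tape_measure, torch from where it was at the start of the episode above 0.02 m).
It also fails if it takes over 32 s, if anything falls off the work surface, if the arm or the gripper's body presses on something with over 40 N, if the wrist force passes 120 N, or if a joint passes its speed limit or range.

ROBOT

A 6-joint arm with a two-finger parallel gripper is mounted at the origin on a cart in front of the work surface, level with it; the furniture and walls round the work are solid. World frame = base frame: x ahead of the robot, y to its left, z up, the work surface at z = 0. Lengths are in m, angles in rad, forces in N, time in s.
With the tool pointing down it reaches from about 0.325 to 0.9 m from the base axis. Payload 3.5 kg.
Tool frame: the origin (TCP) lies between the finger pads; the fingertips stand 14 mm ahead of it and the grasp point (between the pads) lies 5 mm behind it; z points along the fingers, y is the line along which they close (so a half turn about z gives the same grasp; the last joint's range is limited). The gripper opens to 85 mm and grips with 20 to 120 N. Pads are 22 mm wide; open, the fingers measure 114 mm over their backs; the gripper's body (76 mm by 85 mm) begins 54 mm behind the grasp point. The pads swing forward as they close: fully open they stand 13 mm farther back than shut.
Start: joints at [-1.321, 0.276, -0.026, 1.268, 0, 1.467], TCP at [0.216, -0.587, 0.208] pointing down, gripper open.
Joint ranges: [-3.12, 3.12], [-0.85, 1.88], [-1.08, 1.24], [-1.95, 2.15], [-1.57, 1.53], [-3.14, 3.14]. Speed limits (rad/s): [2.57, 2.57, 3.14, 3.14, 3.14, 3.14].

INTERFACE

Orientations are given as a unit quaternion [w, x, y, z].
In Python, from bench import robot gives the robot as it stands. The module is installed in compiled form; this text tells all that it offers.
- The arm moves only by the tool arm_command, never from a script. Its argument "commands" is a list of rows, each a list of 7 numbers: the turn, a rotation vector about the tool's x, y, z in degrees, then the shift along the tool's x, y, z in cm, then the opening, from 0 (shut) to 1 (fully open). In form: [[wx, wy, wz, dx, dy, dz, fingers], ...]. A call has exactly 8 rows; each row shifts and turns the commanded pose from where the row before left it, along the tool's axes as they then stand; what a row does not reach is not made up. A row lasts 1/12 s, in which the tool goes at most 41.7 mm and 7.16 degrees, less where a joint would pass 70% of its speed; a pose out of reach is approached as far as the arm can. A call is refused whole if a number of a shift passes 4.17 or a number of a turn 7.16, either way. A call with a gripper value outside its range is refused whole. The fingers move at their own pace and stop on an object; the grip force is fixed at half the most. Time passes only in rows, so rows that do not move let the fingers close, or fill a call up. It gives the time, the measured TCP pose, the force, the opening and the grip force at its end, in the units of the state.
- robot.observe(): the state, without advancing time (a new reading comes with each control period).
- robot.get_image(name): name is "side" or "top" or "wrist"; returns a dict with "img" (384x512x3 uint8, red, green, blue), "depth" (384x512 float32, m along the optical axis (not along the pixel's ray), 0 where there is no reading), "camera_matrix" (3x3 intrinsics, pixels), "k1" (the pictures are not rectified: a ray, as slopes to the right and down, at radius r is drawn at 1 + k1 r^2 times it, then the intrinsics apply), "extrinsics" (4x4, takes a point from world to camera coordinates). Camera axes: x right, y up, looking along -z (the intrinsics and any distortion apply to the point x, -y, -z); pixel columns grow to the right and rows downward; lengths in m; the calibration is good to about 2 mm. A picture is of the moment at which its call begins.
- robot.close_job(): hands the job in; it is judged then, once.
Trained networks look in a picture, given as the dict that the camera call returned (one of the last four; its "shot" number tells which), for a name from the list of things; names that differ only in an ending like _2 or _b are one class to them, and where a whole thing is asked for, a point or a joint stands for the part that bears it (a point fixed in the world has none). Each returns a list of dicts, best first, with "conf" (0 to 1); they miss things now and then, are a little off and sometimes report something else, mostly with a low value. They report only what shows in the picture. A call takes as long as a camera call. They do not tell look-alikes from the thing itself.
- robot.find_in(picture, query): "uv" ([column, row] in pixels, amid what is visible of it).
The state is a dict: "t": time; "q": joint angles; "dq": joint speeds; "tau": joint torques, N m; "ee_pos": TCP position; "eef_rot": TCP orientation; "ft_force": force on the tool from outside, world axes, zero at the start; "ft_torque": the same for the moment, N m; "finger_gap": opening from 0.0 (shut) to 1.0 (fully open); "gripper_force": force on a finger pad.
Only numpy, scipy, OpenCV 4.12 (cv2) and the standard library are available. Lean on these libraries where they do the work, as an engineer would, in place of code of your own. Each camera call takes 0.05 s, during which the arm holds its last target. There are 200 camera calls.

## Working session

There is one attempt and no reset: what is moved stays moved. The work goes in short steps, Python scripts to look and compute and a tool call to move; the robot and the scene stay as the last step left them, time stands still between calls to the robot, and variables do not carry over. Pictures are saved under pics/ and viewed, at most 10 in all, crops included, and the job is handed in when it is done.

Besides the shell and the picture viewer there is one more tool, called after ">>>" as name(argument=value, ...) on one line, values as JSON. arm_command: Moves the arm, as the interface text tells. Its arguments: {"type":"object","properties":{"commands":{"type":"array"}},"required":["commands"]}

```bash
mkdir -p pics; cat > h.py <<'E'
import numpy as np, cv2
from bench import robot
def world(p,u,v,z=None):
    """pixel -> world; depth if z None, else intersect plane z"""
    K=p["camera_matrix"];E=np.array(p["extrinsics"])
    d=np.array([(u-K[0][2])/K[0][0],(v-K[1][2])/K[1][1]]);s=d.copy()
    for _ in range(20): s=d/(1+p["k1"]*(s@s))
    r=np.array([s[0],-s[1],-1.]);R=E[:3,:3];c=-R.T@E[:3,3];w=R.T@r
    if z is None:
        a=p["depth"][max(0,int(v)-1):int(v)+2,max(0,int(u)-1):int(u)+2];a=a[a>0]
        t=np.median(a) if a.size else np.nan
    else: t=(z-c[2])/w[2]
    return c+t*w
E
python3 - <<'E'
from h import *
o=robot.observe();print(o["t"],o["ee_pos"],o["eef_rot"],o["ft_force"])
ims=[]
for n in("top","side"):
    p=robot.get_image(n);ims.append(p["img"])
    for q in("catch_top","front_window","rear_window","nest","bearing_0","gauge","stand"):
        for f in robot.find_in(p,q)[:3]:
            u,v=f["uv"];print(n,q,np.round(f["uv"]),round(f["conf"],2),world(p,u,v).round(3))
    cv2.imwrite(f"pics/{n}0.png",cv2.cvtColor(p["img"],cv2.COLOR_RGB2BGR))
E
```

```text
0.0 [ 0.21573255 -0.5856873   0.2072273 ] [-1.14246819e-03  9.84483654e-01  1.75472571e-01 -8.15634211e-05] [-0.9126204  -0.29703488  0.0570466 ]
top catch_top [260. 180.] 0.53 [ 0.614 -0.013  0.034]
top catch_top [261. 196.] 0.5 [ 0.559 -0.017  0.036]
top front_window [260. 179.] 0.92 [ 0.618 -0.015  0.034]
top rear_window [367. 247.] 0.6 [ 0.389 -0.376  0.039]
top rear_window [264. 177.] 0.58 [ 0.626 -0.029  0.033]
top rear_window [311. 214.] 0.44 [ 0.499 -0.192  0.022]
top nest [264. 196.] 0.67 [ 0.558 -0.03   0.037]
top nest [263. 179.] 0.6 [ 0.62  -0.025  0.034]
top bearing_0 [189. 188.] 0.58 [ 0.589  0.234 -0.001]
top bearing_0 [180. 213.] 0.57 [0.499 0.265 0.003]
top gauge [251. 138.] 0.53 [0.73  0.02  0.163]
top stand [263. 186.] 0.78 [ 0.596 -0.024  0.035]
side catch_top [253. 192.] 0.52 [ 0.556 -0.016  0.034]
side front_window [232. 187.] 0.87 [ 0.635 -0.024  0.032]
side rear_window [237. 186.] 0.63 [ 0.623 -0.037  0.032]
side rear_window [291. 179.] 0.27 [ 0.485 -0.183  0.022]
side nest [238. 185.] 0.57 [ 0.621 -0.041  0.034]
side bearing_0 [232. 250.] 0.81 [0.493 0.26  0.013]
side bearing_0 [202. 182.] 0.69 [0.732 0.005 0.039]
side bearing_0 [207. 239.] 0.56 [0.578 0.246 0.015]
side gauge [236. 188.] 0.68 [ 0.622 -0.024  0.031]
side gauge [197. 155.] 0.58 [0.728 0.036 0.152]
side stand [243. 190.] 0.58 [ 0.594 -0.018  0.033]
```

```bash
python3 - <<'E'
import cv2
a=cv2.imread("pics/top0.png");b=cv2.imread("pics/side0.png")
a=cv2.resize(a[90:290,140:400],None,fx=3,fy=3,interpolation=cv2.INTER_CUBIC)
b=cv2.resize(b[110:290,130:390],None,fx=3,fy=3,interpolation=cv2.INTER_CUBIC)
cv2.imwrite("pics/top0c.png",a);cv2.imwrite("pics/side0c.png",b)
E
```

```text
(no output)
```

View pics/top0c.png

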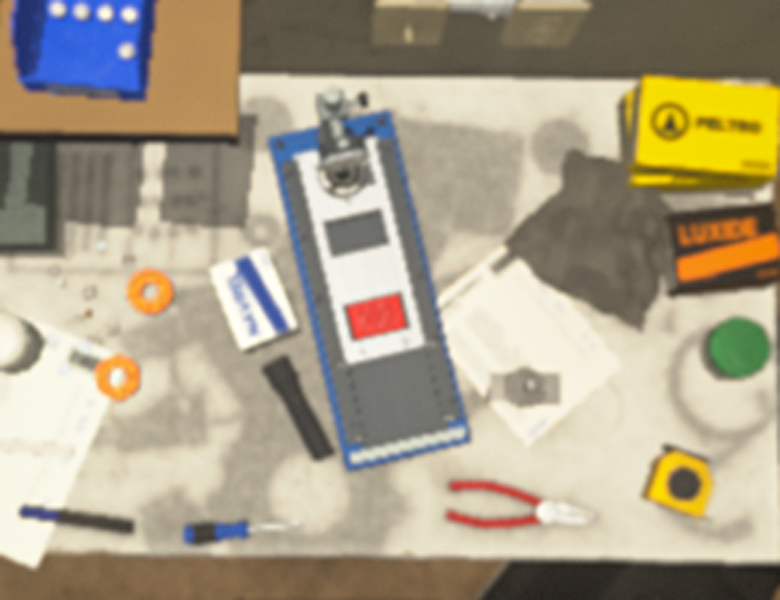

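View pics/side0c.png

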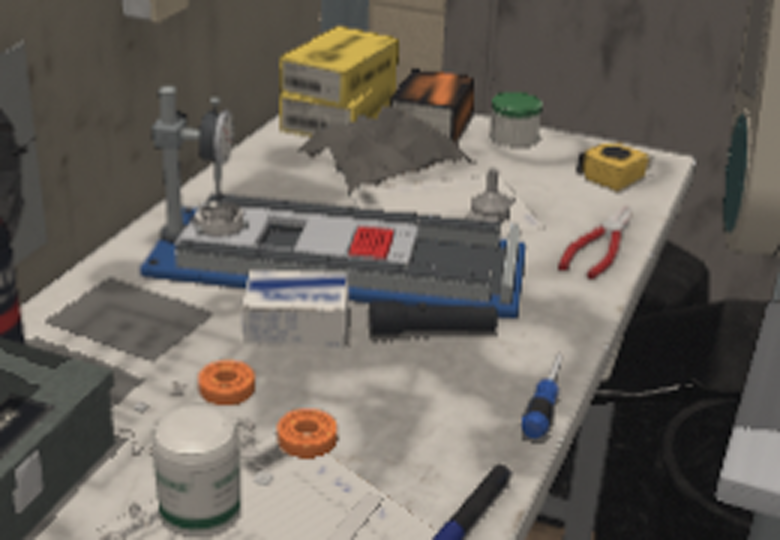

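The top crop shows the red catch in the front window at about (266,195) full-frame pixels, with the dark rear window at (259,167), the steel bearing under the gauge at (254,147) and the front stop bar at (276,239). The possible mix-ups are the orange rings at (190,187) and (179,216), which are not the bearing, and the red plier handles at (305,257), which are not the catch. The catch is the red oblong in the plate.

```bash
python3 - <<'E'
from h import *
def cen(m):
    n,l,s,c=cv2.connectedComponentsWithStats(m.astype(np.uint8));return [(c[i],s[i,4]) for i in np.argsort(-s[1:,4])[:2]+1],l
for n in("top","side"):
    p=robot.get_image(n);im=p["img"].astype(int);R,G,B=im[...,0],im[...,1],im[...,2]
    m=(R>150)&(G<90)&(B<90)
    roi=np.zeros_like(m)
    if n=="top": roi[180:215,245:290]=1
    else: roi[170:205,230:275]=1
    cs,l=cen(m&roi);u,v=cs[0][0];print(n,"red",cs[0],world(p,u,v,.036).round(4),world(p,u,v).round(4))
    ys,xs=np.where(l==l[int(v),int(u)]);P=np.array([world(p,x,y,.036)[:2] for x,y in zip(xs,ys)])
    print(" rect",cv2.minAreaRect(P.astype(np.float32)*1000))
    # blue base
    if n=="top":
        mb=(B>R+50)&(B>110);roi=np.zeros_like(m);roi[120:250,225:300]=1
        k=np.where(mb&roi);P=np.array([world(p,x,y,.014)[:2] for y,x in zip(*k)])
        r=cv2.minAreaRect(P.astype(np.float32)*1000);print(" base",r,cv2.boxPoints(r).round(0).tolist())
        # window
        c=world(p,259,167,.034);print("rear win",c)
        # plate centreline: bright low-saturation
        mp=(im.min(2)>165);roi=np.zeros_like(m);roi[135:212,236:284]=1
        k=np.where(mp&roi);P=np.array([world(p,x,y,.034)[:2] for y,x in zip(*k)]);print(" plate",cv2.minAreaRect(P.astype(np.float32)*1000))
E
```

```text
top red (array([265.23668639, 195.10059172]), np.int32(169)) [ 0.5626 -0.0325  0.036 ] [ 0.5626 -0.0325  0.036 ]
 rect ((562.1797485351562, -31.940731048583984), (35.210872650146484, 60.192996978759766), 14.761968612670898)
 base ((591.9473876953125, 5.032012939453125), (399.60076904296875, 200.56239318847656), 13.833599090576172) [[374.0, 55.0], [422.0, -140.0], [810.0, -45.0], [762.0, 150.0]]
rear win [ 0.66066072 -0.01020357  0.034     ]
 plate ((635.3742065429688, 13.004241943359375), (254.5257110595703, 147.5674591064453), 13.616278648376465)
side red (array([253.14736842, 190.31578947]), np.int32(95)) [ 0.5602 -0.026   0.036 ] [ 0.5603 -0.0264  0.0358]
 rect ((561.1324462890625, -27.977725982666016), (37.3283805847168, 62.29288101196289), 14.099713325500488)
```

>>> arm_command(commands=[[0,0,6.3,0,0,0,0],[0,0,0,2.8,-2.7,0,0],[0,0,0,2.8,-2.7,0,0],[0,0,0,2.8,-2.7,0,0],[0,0,0,2.8,-2.7,0,0],[0,0,0,2.8,-2.7,0,0],[0,0,0,2.8,-2.7,0,0],[0,0,0,2.8,-2.7,0,0]])

```text
t: 1.57
ee_pos: [0.3614, -0.3543, 0.2086]
eef_rot: [0.0, 0.993, 0.121, 0.0]
ft_force: [0.3, -0.4, 0.0]
finger_gap: -0.001
gripper_force: 0.0
```

>>> arm_command(commands=[[0,0,0,2.8,-2.7,0,0],[0,0,0,2.8,-2.7,0,0],[0,0,0,2.8,-2.7,0,0],[0,0,0,2.8,-2.7,0,0],[0,0,0,2.8,-2.7,0,0],[0,0,0,2.8,-2.7,0,0],[0,0,0,2.8,-2.7,0,0],[0,0,0,0,0,0,0]])

```text
t: 2.23
ee_pos: [0.5084, -0.1203, 0.2087]
eef_rot: [-0.001, 0.992, 0.125, 0.001]
ft_force: [0.4, -0.6, -0.3]
finger_gap: -0.002
gripper_force: 0.0
```

>>> arm_command(commands=[[0,0,0,2.5,-2.5,0,0],[0,0,0,2.5,-2.5,0,0],[0,0,0,2.4,-2.4,0,0],[0,0,0,0,0,2.5,0],[0,0,0,0,0,2.5,0],[0,0,0,0,0,0,0],[0,0,0,0,0,0,0],[0,0,0,0,0,0,0]])

```text
t: 2.9
ee_pos: [0.5599, -0.0363, 0.1594]
eef_rot: [0.0, 0.993, 0.121, 0.0]
ft_force: [-0.3, -0.2, 0.4]
finger_gap: 0.005
gripper_force: 0.0
```

```bash
python3 - <<'E'
from h import *
o=robot.observe();print(o["ee_pos"],o["eef_rot"],o["ft_force"])
p=robot.get_image("wrist");im=p["img"].astype(int);R,G,B=im[...,0],im[...,1],im[...,2]
cv2.imwrite("pics/w1.png",cv2.cvtColor(p["img"],cv2.COLOR_RGB2BGR))
m=((R>130)&(G<.5*R)&(B<.5*R)).astype(np.uint8)
n,l,s,c=cv2.connectedComponentsWithStats(m)
for i in np.argsort(-s[1:,4])[:3]+1:
    ys,xs=np.where(l==i);P=np.array([world(p,x,y,.036)[:2] for x,y in zip(xs,ys)])
    r=cv2.minAreaRect(P.astype(np.float32)*1000);print(s[i],c[i],r)
for q in("front_window","rear_window","catch_top","bearing_0"):
    for f in robot.find_in(p,q)[:2]: print(q,f["uv"],f["conf"],world(p,*f["uv"]).round(4))
E
```

```text
[ 0.55989763 -0.03628914  0.15938163] [1.63648774e-04 9.92676508e-01 1.20802233e-01 3.79410619e-04] [-0.32614783 -0.1504802   0.37013729]
[ 218  156   62   41 1970] [247.54263959 174.36192893] ((563.1651000976562, -30.237037658691406), (39.5196418762207, 58.344181060791016), 13.874571800231934)
[ 17  66  21  46 257] [28.65758755 87.54085603] ((595.6050415039062, 194.6337890625), (42.20664596557617, 20.85762596130371), 6.429470539093018)
[  0  77  13  23 166] [ 4.74698795 88.04216867] ((592.7914428710938, 217.34323120117188), (21.189510345458984, 13.229469299316406), 4.781156539916992)
front_window [248.3, 111.1] 0.89 [ 0.6227 -0.0156  0.0343]
rear_window [246.1, 113.9] 0.65 [ 0.6197 -0.0142  0.0338]
bearing_0 [17.1, 87.3] 0.77 [0.5936 0.221  0.0162]
bearing_0 [250.8, 6.5] 0.71 [0.7057 0.002  0.0496]
```

View pics/w1.png

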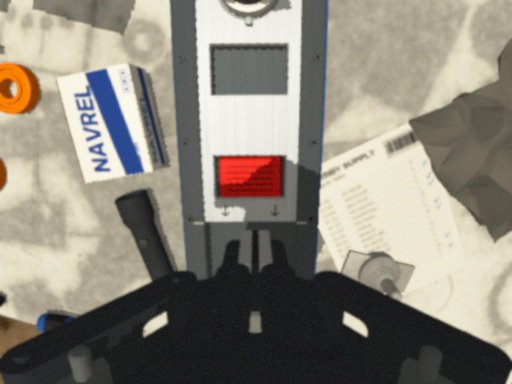

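The wrist picture shows the red catch at (248,175), square in the front window, with the stand aligned with the tool. The rear window is at (249,69) and the bearing at the top edge, (250,5).

>>> arm_command(commands=[[0,0,0,0.15,-0.5,2.5,0],[0,0,0,0,0,2.5,0],[0,0,0,0,0,2.5,0],[0,0,0,0,0,2.0,0],[0,0,0,0,0,0,0],[0,0,0,0,0,0,0],[0,0,0,0,0,0,0],[0,0,0,0,0,0,0]])

```text
t: 3.82
ee_pos: [0.5618, -0.0309, 0.0655]
eef_rot: [0.001, 0.993, 0.121, 0.002]
ft_force: [1.4, -0.6, 0.0]
finger_gap: 0.001
gripper_force: 0.0
```

```bash
python3 - <<'E'
from h import *
o=robot.observe();e=np.array(o["ee_pos"]);print(e,o["ft_force"])
a=np.radians(13.9);X=np.array([np.cos(a),np.sin(a)]);Y=np.array([np.sin(a),-np.cos(a)]);d=np.array([.563,-.0302])-e[:2];print("to catch, tool x,y mm",d@X*1e3,d@Y*1e3)
p=robot.get_image("wrist");cv2.imwrite("pics/w2.png",cv2.cvtColor(p["img"],cv2.COLOR_RGB2BGR))
E
```

```text
[ 0.56175344 -0.03089815  0.06552921] [ 1.37174778 -0.6190142   0.02611322]
to catch, tool x,y mm 1.3777722889464998 -0.3782456949469861
```

View pics/w2.png

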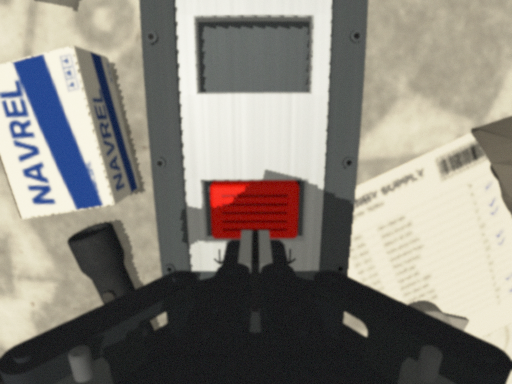

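The picture shows the closed tips at (255,235), at the lower edge of the red pad, which spans (207–300, 180–238). I'll check that against the projection of the tip before pressing.

```bash
python3 - <<'E'
from h import *
p=robot.get_image("wrist");o=robot.observe();e=np.array(o["ee_pos"]);a=np.radians(13.9);X=np.array([np.cos(a),np.sin(a),0])
def pix(w):
    E=np.array(p["extrinsics"]);K=p["camera_matrix"];c=E[:3,:3]@w+E[:3,3];s=np.array([c[0],-c[1]])/-c[2];s*=1+p["k1"]*(s@s);return (s*[K[0][0],K[1][1]]+[K[0][2],K[1][2]]).round(1)
for k in(-.011,0,.011): print("tip",k,pix(e+k*X-[0,0,.014]), "catch surf below",pix(np.r_[e[:2],.036]+k*X))
print("cam",-np.array(p["extrinsics"])[:3,:3].T@np.array(p["extrinsics"])[:3,3])
E
```

```text
tip -0.011 [253. 237.] catch surf below [253.1 228.1]
tip 0 [252.9 220.8] catch surf below [253.1 212.9]
tip 0.011 [252.9 204. ] catch surf below [253.  197.2]
cam [ 0.62642379 -0.01581227  0.23098297]
```

```bash
python3 - <<'E'
from h import *
p=robot.get_image("wrist");o=robot.observe();e=np.array(o["ee_pos"]);a=np.radians(13.9);X=np.array([np.cos(a),np.sin(a)]);Y=np.array([np.sin(a),-np.cos(a)])
for v in range(200,300,6):
  print(v,[(np.r_[(d:=world(p,u,v)-e)[:2]@X,d[:2]@Y,d[2]]*1e3).round().tolist() for u in(232,247,256,265,280)])
cv2.imwrite("pics/w3.png",cv2.resize(cv2.cvtColor(p["img"],cv2.COLOR_RGB2BGR)[170:340,160:360],None,fx=3,fy=3,interpolation=cv2.INTER_CUBIC))
E
```

```text
200 [[9.0, -14.0, -29.0], [9.0, -4.0, -30.0], [9.0, 2.0, -29.0], [9.0, 8.0, -29.0], [9.0, 18.0, -29.0]]
206 [[5.0, -14.0, -29.0], [5.0, -4.0, -30.0], [5.0, 2.0, -30.0], [5.0, 8.0, -29.0], [5.0, 18.0, -29.0]]
212 [[1.0, -14.0, -29.0], [1.0, -4.0, -28.0], [1.0, 2.0, -29.0], [1.0, 8.0, -29.0], [1.0, 18.0, -29.0]]
218 [[-4.0, -14.0, -29.0], [-4.0, -4.0, -29.0], [-4.0, 2.0, -29.0], [-4.0, 8.0, -30.0], [-4.0, 18.0, -29.0]]
224 [[-8.0, -14.0, -29.0], [-8.0, -4.0, -29.0], [-8.0, 2.0, -29.0], [-8.0, 8.0, -30.0], [-8.0, 18.0, -29.0]]
230 [[-12.0, -14.0, -29.0], [11.0, -3.0, 27.0], [11.0, 2.0, 28.0], [10.0, 6.0, 27.0], [-13.0, 19.0, -30.0]]
236 [[-17.0, -15.0, -29.0], [11.0, -2.0, 35.0], [11.0, 2.0, 35.0], [11.0, 6.0, 35.0], [-17.0, 19.0, -30.0]]
242 [[7.0, -10.0, 33.0], [11.0, -2.0, 41.0], [11.0, 2.0, 41.0], [11.0, 6.0, 42.0], [7.0, 13.0, 33.0]]
248 [[7.0, -9.0, 39.0], [11.0, -2.0, 48.0], [11.0, 2.0, 47.0], [10.0, 5.0, 47.0], [6.0, 13.0, 39.0]]
254 [[7.0, -9.0, 45.0], [10.0, -2.0, 53.0], [11.0, 2.0, 53.0], [11.0, 5.0, 53.0], [6.0, 12.0, 45.0]]
260 [[6.0, -8.0, 50.0], [11.0, -2.0, 58.0], [10.0, 2.0, 58.0], [10.0, 5.0, 58.0], [6.0, 12.0, 50.0]]
266 [[13.0, -7.0, 67.0], [9.0, -2.0, 61.0], [9.0, 2.0, 60.0], [11.0, 5.0, 64.0], [13.0, 10.0, 68.0]]
272 [[12.0, -7.0, 70.0], [12.0, -2.0, 69.0], [7.0, 2.0, 60.0], [11.0, 5.0, 69.0], [12.0, 10.0, 70.0]]
278 [[12.0, -7.0, 73.0], [11.0, -2.0, 72.0], [4.0, 2.0, 60.0], [11.0, 5.0, 73.0], [11.0, 10.0, 73.0]]
284 [[11.0, -6.0, 76.0], [10.0, -2.0, 74.0], [1.0, 2.0, 61.0], [12.0, 4.0, 78.0], [12.0, 9.0, 77.0]]
290 [[11.0, -6.0, 80.0], [7.0, -2.0, 74.0], [-1.0, 2.0, 61.0], [11.0, 4.0, 80.0], [11.0, 9.0, 80.0]]
296 [[17.0, -5.0, 91.0], [3.0, -2.0, 71.0], [-4.0, 2.0, 60.0], [11.0, 4.0, 83.0], [16.0, 8.0, 91.0]]
```

View pics/w3.png

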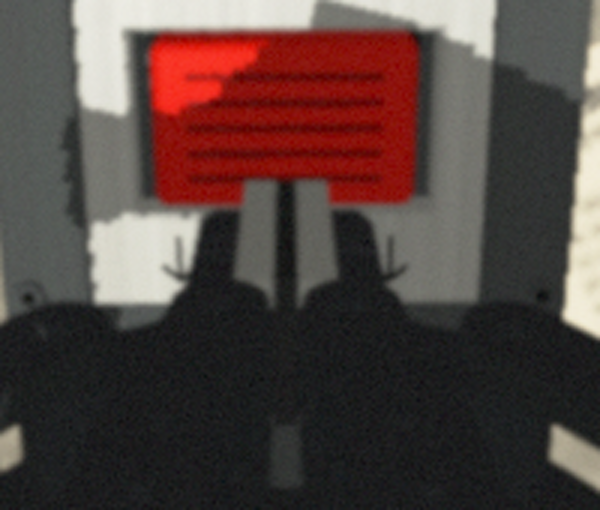

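The crop shows the grey pads ending at about (255,230), which depth puts higher than expected for the fingertips. I'll settle it by touch, going down gently.

>>> arm_command(commands=[[0,0,0,0,0,0.5,0],[0,0,0,0,0,0.5,0],[0,0,0,0,0,0.4,0],[0,0,0,0,0,0.3,0],[0,0,0,0,0,0.3,0],[0,0,0,0,0,0,0],[0,0,0,0,0,0,0],[0,0,0,0,0,0,0]])

```text
t: 4.63
ee_pos: [0.5599, -0.0305, 0.0434]
eef_rot: [0.0, 0.993, 0.121, 0.0]
ft_force: [-0.2, 0.6, -0.2]
finger_gap: -0.001
gripper_force: 0.0
```

```bash
python3 - <<'E'
from h import *
o=robot.observe();e=np.array(o["ee_pos"]);print(e,o["ft_force"])
p=robot.get_image("wrist");im=p["img"].astype(int);print("catch z",[world(p,u,v)[2].round(4) for u,v in((225,205),(250,200),(285,205))],"plate",world(p,250,140)[2])
p=robot.get_image("side");cv2.imwrite("pics/s2.png",cv2.resize(cv2.cvtColor(p["img"],cv2.COLOR_RGB2BGR)[100:240,170:340],None,fx=4,fy=4,interpolation=cv2.INTER_CUBIC))
E
```

```text
[ 0.55991194 -0.03049651  0.04338629] [-0.17101455  0.60163186 -0.20800833]
catch z [np.float64(0.0358), np.float64(0.0362), np.float64(0.0359)] plate 0.03389771363363153
```

View pics/s2.png

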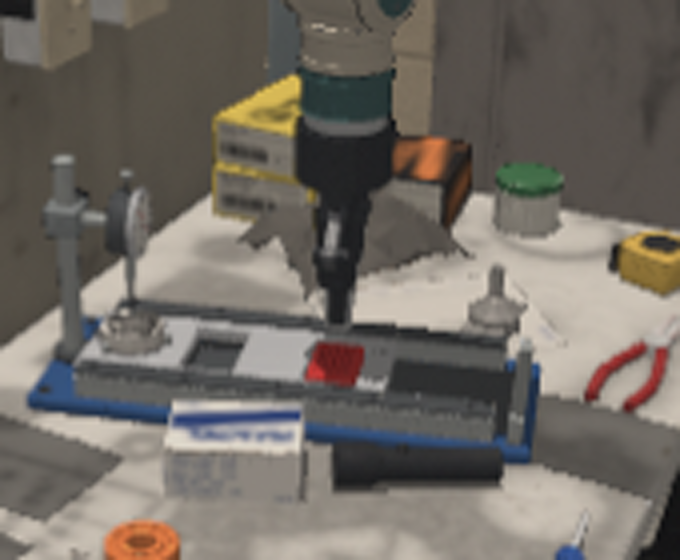

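The side picture shows the closed fingertip at crop (340,325), still clear above the red pad at (336,362). There is no contact, and the depth readings agree: the tips sit about 26 mm behind the TCP. I'll keep going down by feel.

>>> arm_command(commands=[[0,0,0,0,0,0.5,0],[0,0,0,0,0,0.5,0],[0,0,0,0,0,0.5,0],[0,0,0,0,0,0.5,0],[0,0,0,0,0,0.4,0],[0,0,0,0,0,0,0],[0,0,0,0,0,0,0],[0,0,0,0,0,0,0]])

```text
t: 5.4
ee_pos: [0.5599, -0.0305, 0.0194]
eef_rot: [0.0, 0.993, 0.121, 0.0]
ft_force: [0.5, -0.8, -0.7]
finger_gap: 0.0
gripper_force: 0.0
```

```bash
cat > chk.py <<'E'
from h import *
o=robot.observe();e=np.array(o["ee_pos"]);a=np.radians(13.9);X=np.array([np.cos(a),np.sin(a)]);Y=np.array([np.sin(a),-np.cos(a)])
d=e[:2]-[.563,-.0302];print("t",o["t"],"TCP local x,y mm",(d@X*1e3).round(1),(d@Y*1e3).round(1),"z",e[2].round(4),"F",np.round(o["ft_force"],1))
p=robot.get_image("wrist");im=p["img"].astype(int);m=((im[...,0]>110)&(im[...,1]<.5*im[...,0])&(im[...,2]<.5*im[...,0]));m[:,:190]=0;m[:,330:]=0
ys,xs=np.where(m)
if len(ys):
    W=np.array([world(p,x,y) for x,y in zip(xs,ys)]);l=W[:,:2]-[.563,-.0302];print("red n",len(ys),"z",np.nanmedian(W[:,2]).round(4),"local x",np.nanpercentile(l@X,[2,98]).round(4))
# tip: pixels of finger front face
W=np.array([[world(p,u,v) for u in(246,256,265)] for v in range(200,262,2)]);r=W-e
f=(r[...,2]>-.005)&(np.abs(r[...,:2]@X)<.02)
print("lowest finger rel z",np.nanmin(np.where(f,r[...,2],np.nan),0).round(4))
E
python3 chk.py
```

```text
t 5.4 TCP local x,y mm -3.1 -0.4 z 0.0194 F [ 0.5 -0.8 -0.7]
red n 5241 z 0.0357 local x [-0.0175  0.0188]
lowest finger rel z [0.016  0.0159 0.0152]
```

>>> arm_command(commands=[[0,0,0,0,0,0.3,0],[0,0,0,0,0,0.3,0],[0,0,0,0,0,0.3,0],[0,0,0,0,0,0.3,0],[0,0,0,0,0,0,0],[0,0,0,0,0,0,0],[0,0,0,0,0,0,0],[0,0,0,0,0,0,0]])

```text
t: 6.12
ee_pos: [0.5603, -0.0306, 0.008]
eef_rot: [0.0, 0.993, 0.121, 0.0]
ft_force: [-0.3, 0.2, 5.4]
finger_gap: 0.001
gripper_force: 2.6
```

```bash
python3 chk.py
```

```text
t 6.1167 TCP local x,y mm -2.7 -0.3 z 0.008 F [-0.3  0.2  5.4]
red n 5064 z 0.0305 local x [-0.0175  0.0184]
lowest finger rel z [0.0217 0.0222 0.0222]
```

Contact: the catch is about 5 mm down at 5.4 N, so the tip is about 22 mm behind the TCP. Pressing 10 mm more.

>>> arm_command(commands=[[0,0,0,0,0,0.3,0],[0,0,0,0,0,0.3,0],[0,0,0,0,0,0.3,0],[0,0,0,0,0,0.1,0],[0,0,0,0,0,0,0],[0,0,0,0,0,0,0],[0,0,0,0,0,0,0],[0,0,0,0,0,0,0]])

```text
t: 6.83
ee_pos: [0.5604, -0.0306, -0.0016]
eef_rot: [0.0, 0.993, 0.121, 0.0]
ft_force: [-2.4, 0.6, 7.1]
finger_gap: -0.002
gripper_force: 4.1
```

```bash
python3 chk.py
```

```text
t 6.8333 TCP local x,y mm -2.6 -0.3 z -0.0016 F [-2.4  0.6  7.1]
red n 4312 z 0.021 local x [-0.0178  0.0159]
lowest finger rel z [0.0223 0.0222 0.0224]
```

Catch 15 mm down, plate still home. Now push the plate forward.

>>> arm_command(commands=[[0,0,0,-0.4,0,0,0],[0,0,0,-0.4,0,0,0],[0,0,0,-0.6,0,0,0],[0,0,0,-0.7,0,0,0],[0,0,0,-0.7,0,0,0],[0,0,0,-0.7,0,0,0],[0,0,0,-0.5,0,0,0],[0,0,0,0,0,0,0]])

```text
t: 7.55
ee_pos: [0.5243, -0.0406, -0.001]
eef_rot: [0.001, 0.993, 0.121, 0.003]
ft_force: [4.0, 0.5, 2.8]
finger_gap: 0.0
gripper_force: 2.1
```

```bash
python3 chk.py
```

```text
t 7.55 TCP local x,y mm -40.0 0.8 z -0.001 F [4.  0.5 2.8]
red n 2293 z 0.0237 local x [-0.0211 -0.0103]
lowest finger rel z [0.0145 0.0146 0.0147]
```

>>> arm_command(commands=[[0,0,0,-0.6,0,0,0],[0,0,0,-0.8,0,0,0],[0,0,0,-0.8,0,0,0],[0,0,0,-0.8,0,0,0],[0,0,0,-0.8,0,0,0],[0,0,0,-0.8,0,0,0],[0,0,0,-0.6,0,0,0],[0,0,0,-0.4,0,0,0]])

```text
t: 8.27
ee_pos: [0.4694, -0.0542, -0.0016]
eef_rot: [0.001, 0.993, 0.121, 0.003]
ft_force: [5.7, 0.8, 3.9]
finger_gap: 0.001
gripper_force: 2.7
```

>>> arm_command(commands=[[0,0,0,-0.4,0,0,0],[0,0,0,-0.4,0,0,0],[0,0,0,-0.4,0,0,0],[0,0,0,-0.3,0,0,0],[0,0,0,0,0,0,0],[0,0,0,0,0,0,0],[0,0,0,0,0,0,0],[0,0,0,0,0,0,0]])

```text
t: 8.93
ee_pos: [0.4547, -0.0576, -0.0019]
eef_rot: [0.0, 0.993, 0.121, 0.002]
ft_force: [6.4, 0.2, 2.4]
finger_gap: 0.004
gripper_force: 2.6
```

```bash
python3 chk.py
```

```text
t 8.9333 TCP local x,y mm -111.7 0.6 z -0.0019 F [6.4 0.2 2.4]
red n 7621 z 0.0357 local x [-0.0214 -0.0037]
lowest finger rel z [0.0154 0.0154 0.0152]
```

>>> arm_command(commands=[[0,0,0,-0.2,0,0,0],[0,0,0,-0.2,0,0,0],[0,0,0,-0.2,0,0,0],[0,0,0,0,0,0,0],[0,0,0,0,0,0,0],[0,0,0,0,0,0,0],[0,0,0,0,0,0,0],[0,0,0,0,0,0,0]])

```text
t: 9.65
ee_pos: [0.4548, -0.0576, -0.0015]
eef_rot: [-0.001, 0.993, 0.122, 0.008]
ft_force: [17.8, 5.5, -10.5]
finger_gap: -0.002
gripper_force: 9.0
```

```bash
python3 chk.py; python3 - <<'E'
from h import *
p=robot.get_image("wrist");a=cv2.cvtColor(p["img"],cv2.COLOR_RGB2BGR);q=robot.get_image("top");b=cv2.resize(cv2.cvtColor(q["img"],cv2.COLOR_RGB2BGR)[120:255,225:300],(288,518))
c=np.zeros((518,800,3),np.uint8);c[:384,:512]=a;c[:,512:]=b;cv2.imwrite("pics/w4.png",c)
E
```

```text
t 9.65 TCP local x,y mm -111.6 0.6 z -0.0015 F [ 17.8   5.5 -10.5]
red n 7588 z 0.0357 local x [-0.0214 -0.0033]
lowest finger rel z [0.0151 0.0149 0.015 ]
```

View pics/w4.png

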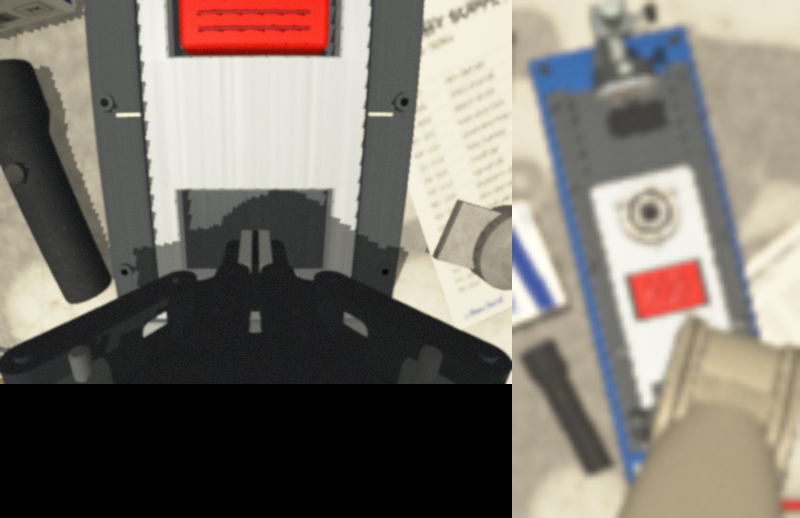

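The left half shows the red catch, up, in the rear window at (255,25). The right half shows the bearing in its nest at (650,212) and the catch at (668,290). The plate is against the stop: force rises without motion. Now back off and lift.

>>> arm_command(commands=[[0,0,0,0.3,0,0,0],[0,0,0,0.4,0,0,0],[0,0,0,0.4,0,0,0],[0,0,0,0,0,0,0],[0,0,0,0,0,-0.8,0],[0,0,0,0,0,-1.5,0],[0,0,0,0,0,-2.0,0],[0,0,0,0,0,-2.0,0]])

```text
t: 10.47
ee_pos: [0.4543, -0.0555, 0.0603]
eef_rot: [-0.001, 0.993, 0.121, -0.002]
ft_force: [-0.3, 0.1, 0.4]
finger_gap: 0.004
gripper_force: 0.0
```

>>> arm_command(commands=[[0,0,0,0,0,-2,0],[0,0,0,0,0,-2,0],[0,0,0,0,0,-2,0],[0,0,0,0,0,-1,0],[0,0,0,0,0,0,0],[0,0,0,0,0,0,0],[0,0,0,0,0,0,0],[0,0,0,0,0,0,0]])

```text
t: 11.13
ee_pos: [0.4554, -0.0556, 0.1288]
eef_rot: [-0.001, 0.993, 0.121, -0.002]
ft_force: [-0.7, -0.2, 0.1]
finger_gap: 0.004
gripper_force: 0.0
```

```bash
python3 chk.py; python3 - <<'E'
from h import *
p=robot.get_image("wrist");a=cv2.cvtColor(p["img"],cv2.COLOR_RGB2BGR);cv2.imwrite("pics/w5.png",a)
E
```

```text
t 11.1333 TCP local x,y mm -110.6 -1.1 z 0.1288 F [-0.7 -0.2  0.1]
red n 4068 z 0.0357 local x [-0.0218  0.0177]
lowest finger rel z [0.0274 0.0263 0.0273]
```

View pics/w5.png

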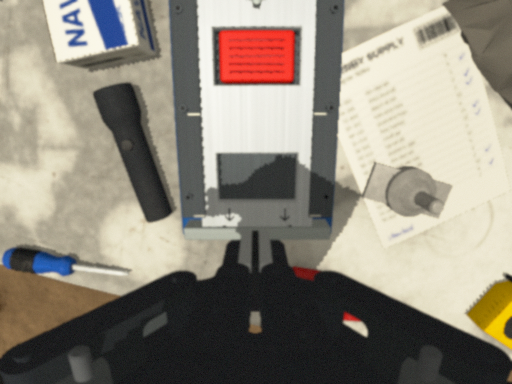

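The picture shows the catch up in the rear window at (257,56), the front window at (258,176), the plate's front edge at the stop bar at (258,230), and the hand clear.

```bash
python3 -c "
from bench import robot
print(robot.close_job())"
```

```text
the job is handed in; nothing more can be done
None
```

The plate is at its front stop, the catch has sprung up in the rear window, the bearing lay in its nest when last seen, and the hand is clear; the job was handed in at about 11 s, but no verdict came back.

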